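Put a tested specimen into the sprung-flap box

TASK

Put the flat dog-bone specimen (the bar with broad ends and a narrow middle) from the rack into the specimen box: press the sprung flap in the top of the box down, hold it open while you pass the specimen through and let it go inside, then draw back so that the flap swings fully shut over it. Leave the other specimens and everything else on the table where they are.

Things in the scene. Friction and masses are not known exactly. Their poses are not given: they have to be found in the camera images.
- specimen_mid (a point): The specimen to put away: flat steel dog-bone bar, 110 mm long, 8 mm thick, about 0.13 kg, broad ends (28 mm wide, 25 mm long each) and a narrow middle 14 mm wide, 60 mm long, to be gripped across. The point is its centre, half-way up (34 mm above the table at the start); x along its length, y across its width, z up.
- rack: Fixed rack, origin at the centre of its underside on the table: base plate 130 x 240 x 6 mm and two black rails along y at x = -43 and +43 mm, 14 mm thick, tops 30 mm above the table. Three specimens lie flat across the rails, along x, at y about -78, 0, +78 mm in any order, free space under their middles. 6 mm pegs stand 6 mm above the rails at y = -115, -40, 40, 115 mm.
- box: Fixed grey sheet-metal box, 220 (x) x 190 (y) x 170 mm high, clear panel on its +x side, walls 4 mm, rubber floor 5 mm, empty. Origin at the centre of its underside, on the table. In the middle of its top an opening 160 mm long (x) by 110 mm wide (y), closed by the sprung flap.
- opening (a point): Centre of the opening, level with the top of the box (170 mm above the table); axes as the box.
- flap (a joint): Aluminium flap filling the opening, 156 x 106 x 3 mm, hinged along the opening's edge on the box's +y side (two steel hinge barrels on top). rad: 0 = shut, flush; grows as it swings down into the box, to 1.35. A spring shuts it: 0.3 N m to start, 0.46 at 1.1 rad (5 to 10 N pressed half-way out), more than a specimen's weight can open. Let go, it shuts within 0.5 s.
- bar_mid (a point): Bystander on the rack: a plain straight flat steel bar, 110 x 20 x 8 mm, no broad ends. Point at its centre.
- round_mid (a point): Bystander on the rack: a round steel specimen, 12 mm diameter in the middle, with square block ends 22 x 22 x 24 mm, 110 mm long. Point at its centre.
- caliper: Bystander: steel caliper with black housing, 200 mm long, 12 mm high, lying on the table between rack and box. Origin on its underside.
- calculator: Bystander: black desk calculator 150 x 80 x 16 mm. Origin at the centre of its underside.
- jaw_a: Bystander: dark steel jaw block 50 x 30 x 36 mm. Origin at the centre of its underside.
- jaw_b: Bystander: a second such jaw block.
- spanner: Bystander: steel spanner 170 mm long on the table.
- mug: Bystander: white mug, 80 mm across, 90 mm high. Origin at the centre of its underside.
- mouse: Bystander: black computer mouse, 60 mm across, 34 mm high, on a thin grey mat. Origin at the centre of its underside.
There are look-alikes about, which are no part of the job. What is shaped like the part that bears specimen_mid but brown or purple is not meant.

How it is judged:
On the way:
1. the flap is held open (more than 0.4 rad) with the specimen's centre inside the box outline and at least 15 mm below the top of the box (value of joint flap above 0.4 rad and x of specimen_mid in the frame of box between -0.105 and 0.105 m and y of specimen_mid in the frame of box between -0.09 and 0.09 m and z of specimen_mid in the frame of box between 0 and 0.155 m), for 0.2 s.
At the end, for the whole second after the job is handed in: The dog-bone specimen lies at rest inside the box (its centre within the box walls and less than 100 mm above the table), the flap is shut (below 0.05 rad), and the other specimens and loose things are within 30 mm of where they started (x of specimen_mid in the frame of box between -0.105 and 0.105 m and y of specimen_mid in the frame of box between -0.09 and 0.09 m and z of specimen_mid in the frame of box between 0 and 0.1 m and value of joint flap below 0.05 rad and linear speed of specimen below 0.03 m/s and distance of each of bar_mid, round_mid, caliper, calculator, jaw_a, jaw_b, spanner, mug, mouse from where it was at the start of the episode below 0.03 m); the robot touches nothing.
It fails at once if another specimen or a bystander is moved more than 30 mm (distance of any of bar_mid, round_mid, caliper, calculator, jaw_a, jaw_b, spanner, mug, mouse from where it was at the start of the episode above 0.03 m).
It also fails if it takes over 53 s, if anything falls off the work surface, if the arm or the gripper's body presses on something with over 40 N, if the wrist force passes 120 N, or if a joint passes its speed limit or range.

ROBOT

A 7-joint arm with a two-finger parallel gripper is mounted at the origin on the work surface. World frame = base frame: x ahead of the robot, y to its left, z up, the work surface at z = 0. Lengths are in m, angles in rad, forces in N, time in s.
With the tool pointing down it reaches from about 0.425 to 0.925 m from the base axis. Payload 6.8 kg.
Tool frame: the origin (TCP) lies midway between the tips of the shut fingers; the grasp point (between the pads) lies bot.grip_point_offset behind it (bot.grip_point_offset is the distance from the TCP to the grasp point, in m); z points along the fingers, y is the line along which they close (so a half turn about z gives the same grasp; the last joint's range is limited). The gripper opens to 85 mm and grips with 20 to 120 N. Pads are 22 mm wide; open, the fingers measure 114 mm over their backs; the gripper's body (76 mm by 85 mm) begins 54 mm behind the grasp point. The pads swing forward as they close: fully open they stand 13 mm farther back than shut.
Start: joints at [-1.342, 0.477, 0.022, 1.555, -0.011, 1.109, -0.083], TCP at [0.223, 0.637, 0.231] pointing down, gripper open.
Joint ranges: [-2.96, 2.96], [-0.34, 2.1], [-1.41, 1.46], [0.24, 2.44], [-1.37, 4.51], [0.17, 1.92], [-2.96, 2.96]. Speed limits (rad/s): [2.39, 2.39, 3.14, 3.14, 3.14, 3.14, 3.14].

INTERFACE

Orientations are given as a unit quaternion [w, x, y, z].
In Python, from station import get_obs, cams, job, bot gives the robot as it stands.
- The arm moves only by the tool arm_command, never from a script. Its argument "rows" is a list that holds one entry, the list of rows, each a list of 5 numbers: the finger opening in mm, from 0 to 85.4, then the shift along the world's x, y, z in units of 60 mm (1.0 is 60 mm), then the turn about the world's z in units of 0.08 rad (1.0 is 0.08 rad). In form: [[[grip, x, y, z, turn], ...]]. A call has exactly 10 rows; each row shifts and turns the commanded pose from where the row before left it; what a row does not reach is not made up. A row lasts 1/8 s, in which the tool goes at most 62.5 mm and 10.7 degrees, less where a joint would pass 70% of its speed; a pose out of reach is approached as far as the arm can. A call with a number of a shift or a turn outside -1 to 1 is refused whole. A call with a gripper value outside its range is refused whole. The fingers move at their own pace and stop on an object; "newtons" is the grip in N (left out, the last holds). Time passes only in rows, so rows that do not move let the fingers close, or fill a call up. It gives the time, the measured TCP pose, the force, the opening and the grip force at its end, in the units of the state.
- get_obs(): the state, without advancing time (a new reading comes with each control period).
- cams.read_camera(name): name is "side" or "top"; returns the picture (400x640x3 uint8, red, green, blue); there is no depth.
- cams.camera_params(name): a dict with "K" (3x3 intrinsics, pixels), "k1" (the pictures are not rectified: a ray, as slopes to the right and down, at radius r is drawn at 1 + k1 r^2 times it, then the intrinsics apply), "extrinsics" (4x4, takes a point from camera to world coordinates). Camera axes: x right, y down, z forward; pixel columns grow to the right and rows downward; lengths in m; the calibration is good to about 2 mm. A picture is of the moment at which its call begins. camera_params takes no time and is no camera call.
- job.hand_in(): hands the job in; it is judged then, once.
The state is a dict: "t": time; "q": joint angles; "joint_vel": joint speeds; "joint_torque": joint torques, N m; "eef_pos": TCP position; "tool_rot": TCP orientation; "contact_force": force on the tool from outside, world axes, zero at the start; "torque": the same for the moment, N m; "gripper_width": opening from 0.0 (shut) to 1.0 (fully open); "grasp_force": force on a finger pad.
Only numpy, scipy, OpenCV 4.12 (cv2) and the standard library are available. Lean on these libraries where they do the work, as an engineer would, in place of code of your own. Each camera call takes 0.05 s, during which the arm holds its last target. There are 200 camera calls.

## Working session

There is one attempt and no reset: what is moved stays moved. The work goes in short steps, Python scripts to look and compute and a tool call to move; the robot and the scene stay as the last step left them, time stands still between calls to the robot, and variables do not carry over. Pictures are saved under pics/ and viewed, at most 10 in all, crops included, and the job is handed in when it is done.

Besides the shell and the picture viewer there is one more tool, called after "Emit:" in YAML: its name, and indented under it one key for each argument. arm_command: Moves the arm, as the interface text tells. Its arguments: {"type":"object","properties":{"rows":{"type":"array"},"newtons":{"type":"number"}},"required":["rows"]}

```bash
mkdir -p pics
cat > h.py <<'E'
import numpy as np, cv2
from station import get_obs, cams, job, bot
def ray(cam,u,v):
    p=cams.camera_params(cam);K=np.array(p["K"],float);E=np.array(p["extrinsics"])
    d=cv2.undistortPoints(np.array([[[u,v]]],float),K,np.array([p["k1"],0,0,0,0.]))[0,0]
    # k1 model: r_d = r(1+k1 r^2), same as OpenCV
    return E[:3,3],E[:3,:3]@np.array([d[0],d[1],1])
def onz(cam,u,v,z):
    o,d=ray(cam,u,v);return o+d*(z-o[2])/d[2]
def proj(cam,P):
    p=cams.camera_params(cam);E=np.linalg.inv(np.array(p["extrinsics"]))
    r=cv2.projectPoints(np.array(P,float).reshape(-1,1,3),cv2.Rodrigues(E[:3,:3])[0],E[:3,3],np.array(p["K"],float),np.array([p["k1"],0,0,0,0.]))[0]
    return r.reshape(-1,2)
def snap(cam,name):
    im=cams.read_camera(cam);cv2.imwrite(f"pics/{name}.png",cv2.cvtColor(im,cv2.COLOR_RGB2BGR));return im
E
python3 - <<'E'
from h import *
snap("top","top0");snap("side","side0")
s=get_obs();print(s["t"],s["eef_pos"],s["tool_rot"],bot.grip_point_offset)
for c in("top","side"):print(c,np.round(cams.camera_params(c)["extrinsics"],3).tolist(),cams.camera_params(c)["K"])
E
```

```text
0.1 [0.22291977 0.63656325 0.23043078] [-7.39413376e-05  1.67611266e-01  9.85852817e-01 -8.24890888e-04] 0.0187
top [[-0.024, -0.986, 0.166, 0.382], [-1.0, 0.022, -0.012, 0.028], [0.009, -0.167, -0.986, 1.204], [0.0, 0.0, 0.0, 1.0]] [[364.13952695   0.         323.59481078]
 [  0.         364.13952695 197.02887972]
 [  0.           0.           1.        ]]
side [[0.997, -0.07, 0.044, 0.497], [-0.08, -0.696, 0.714, -0.761], [-0.019, -0.715, -0.699, 0.899], [0.0, 0.0, 0.0, 1.0]] [[369.08510596   0.         317.32118131]
 [  0.         369.08510596 199.90700568]
 [  0.           0.           1.        ]]
```

View pics/top0.png

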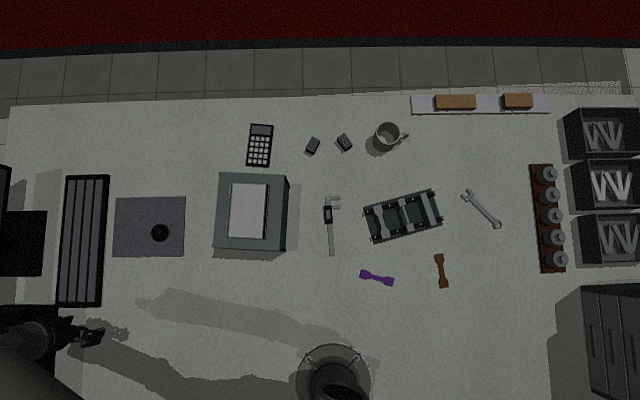

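View pics/side0.png

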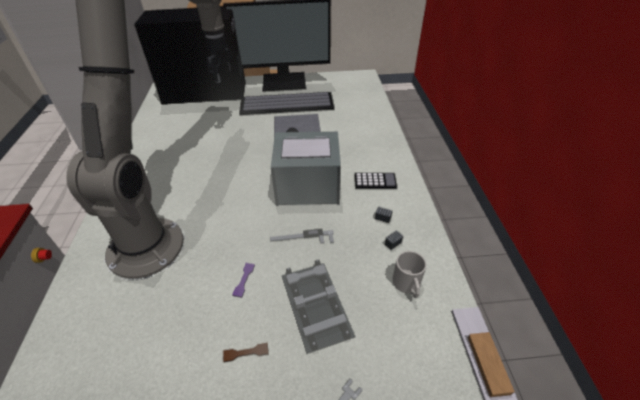

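The top view shows the box at about (252,212) with its pale flap at (248,210), and the rack at (402,215) with three specimens. The caliper lies between them at (330,225), and the purple and brown look-alikes are at (377,278) and (441,270). The side view shows the rack at (318,305) and the box at (307,165). I'll enlarge the rack and the box.

Run:
```python
from h import *
im=cv2.imread("pics/top0.png")
a=cv2.resize(im[175:255,350:455],None,fx=5,fy=5,interpolation=cv2.INTER_CUBIC)
b=cv2.resize(im[160:260,205:300],None,fx=4,fy=4,interpolation=cv2.INTER_CUBIC)
c=np.zeros((400,790,3),np.uint8);c[:,:395]=a[:, :525][:, :395] if 0 else cv2.resize(a,(395,301)).repeat(1,0)[0:400].copy() if 0 else 0
c[:301,:395]=cv2.resize(a,(395,301));c[:400,400:780]=b
cv2.imwrite("pics/crop.png",np.clip(c*1.8,0,255).astype(np.uint8))
s=cv2.imread("pics/side0.png");
d=cv2.resize(s[120:360,255:365],None,fx=2.5,fy=2.5,interpolation=cv2.INTER_CUBIC)
cv2.imwrite("pics/crop2.png",np.clip(d*1.5,0,255).astype(np.uint8))
```

```text
(no output)
```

View pics/crop.png

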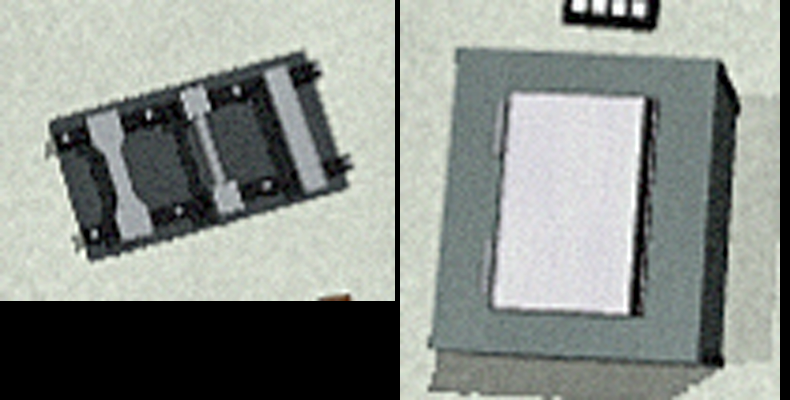

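View pics/crop2.png

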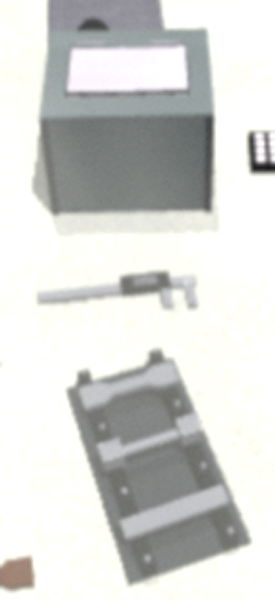

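The crop shows the dog-bone as the left-hand specimen, from crop (106,125) to (133,225), which is its +y end of the rack. Next to it are the round bar and then the plain bar. The hinge barrels are on the flap's left edge at crop (500,130) and (490,265), so the flap opens on the right (-y) edge. Next I measure by masks.

Run:
```python
from h import *
im=cv2.imread("pics/top0.png")
def blobs(roi,f,z,cam="top",img=im):
    x0,y0,x1,y1=roi;g=f(img[y0:y1,x0:x1].astype(int)).astype(np.uint8)
    n,l,st,c=cv2.connectedComponentsWithStats(g)
    for i in range(1,n):
        if st[i,4]<40:continue
        ys,xs=np.where(l==i)
        P=np.array([onz(cam,x+x0,y+y0,z)[:2] for x,y in zip(xs,ys)])
        r=cv2.minAreaRect((P*1000).astype(np.float32))
        w,V=np.linalg.eigh(np.cov(P.T));v=V[:,1]
        print(cam,st[i,4],"px",np.round(c[i]+[x0,y0],1),"mean",P.mean(0).round(4),"rect",np.round(r[0],1),np.round(r[1],1),"yaw",round(float(np.degrees(np.arctan2(v[1],v[0]))),1))
print("rack region hist",np.percentile(im[190:240,370:435].max(2),[10,50,70,80,90]))
mk=np.zeros(im.shape[:2],np.uint8)
# dogbone/round/bar : inside rack polygon
poly=np.array([[364,208],[431,190],[441,223],[374,242]]);cv2.fillPoly(mk,[poly],1)
im2=im.copy();im2[mk==0]=0
blobs((360,185,445,245),lambda a:a.min(2)>62,0.038,img=im2)
print("flap");blobs((215,170,285,250),lambda a:a.min(2)>130,0.17)
g=cv2.cvtColor(im,cv2.COLOR_BGR2GRAY)
print(im[190,222],im[205,250],im[240,275],im[210,286],im[210,293])
# box top: darkish green-grey plus flap
x0,y0=205,160;a=im[160:262,205:300].astype(int)
m=((a[...,1]>70)&(a[...,1]<112)&(a[...,1]-a[...,2]>8)).astype(np.uint8)
m=cv2.morphologyEx(m,cv2.MORPH_CLOSE,np.ones((3,3)))
c=max(cv2.findContours(m,cv2.RETR_EXTERNAL,cv2.CHAIN_APPROX_NONE)[0],key=cv2.contourArea)
P=np.array([onz("top",p[0][0]+x0,p[0][1]+y0,.17)[:2]*1000 for p in c]).astype(np.float32)
r=cv2.minAreaRect(P);print("box",cv2.contourArea(c),r,cv2.boxPoints(r).round(0).tolist())
```

```text
rack region hist [ 18.  45.  96. 107. 118.]
top 212 px [428.1 208.8] mean [ 0.5327 -0.3257] rect [ 533.3 -325.8] [110.4  21. ] yaw -164.3
top 151 px [405.7 214.5] mean [ 0.5158 -0.2514] rect [ 516.2 -251.5] [112.1  21. ] yaw -164.5
top 224 px [381.4 221.3] mean [ 0.4956 -0.1711] rect [ 496.1 -171.1] [111.1  27. ] yaw -165.4
flap
[68 67 59] [129 128 127] [71 72 66] [22 21 22] [ 96 104 102]
box 596.5 ((522.4737548828125, 217.3040313720703), (159.5211181640625, 217.1587677001953), 85.50997924804688) [[408.0, 146.0], [624.0, 129.0], [637.0, 288.0], [420.0, 305.0]]
```

Run:
```python
from h import *
im=cv2.imread("pics/top0.png")
def f(m,x0,y0,z,cam="top"):
    c=max(cv2.findContours(m.astype(np.uint8),cv2.RETR_EXTERNAL,cv2.CHAIN_APPROX_NONE)[0],key=cv2.contourArea)
    P=np.array([onz(cam,p[0][0]+x0,p[0][1]+y0,z)[:2]*1000 for p in c]).astype(np.float32)
    r=cv2.minAreaRect(P);print(cam,[np.round(k,1) for k in r],cv2.boxPoints(r).round(0).tolist())
f(im[175:245,222:275].min(2)>112,222,175,.17)
a=im[160:262,205:300].astype(int)
f(cv2.morphologyEx(((a.max(2)<90)&(a.max(2)>50)&(a[...,0]>=a[...,2]+3)).astype(np.uint8),2,np.ones((3,3))),205,160,.17)
s=cv2.imread("pics/side0.png");print(s[148,305],s[180,305])
f(s[130:165,270:345].min(2)>145,270,130,.17,"side")
print("dogbone side proj",proj("side",[.496,-.171,.038]))
print("tcp top",proj("top",get_obs()["eef_pos"]))
```

```text
top [array([524. , 235.1]), array([ 93.2, 152. ]), np.float64(86.0)] [[445.0, 194.0], [597.0, 183.0], [603.0, 276.0], [451.0, 287.0]]
top [array([523., 231.]), array([188.9, 219.2]), np.float64(86.3)] [[407.0, 144.0], [626.0, 130.0], [639.0, 318.0], [420.0, 332.0]]
[176 168 173] [81 83 80]
side [array([524.1, 239.4]), array([ 89.2, 154.7]), np.float64(84.0)] [[443.0, 203.0], [596.0, 187.0], [606.0, 276.0], [452.0, 292.0]]
dogbone side proj [[306.10908624 273.87799485]]
tcp top [[ 89.16311919 324.05033678]]
```

Positions, all matching the given sizes:
- **Dog-bone:** (0.496, -0.171), yaw 15.3°.
- **Box:** centre (0.523, 0.231), yaw -3.8°.

I'll raise the arm and pass over the box side.

Emit:
arm_command:
  rows:
    - [[40, 0.38, -0.48, 0.12, 0.75], [40, 0.38, -0.48, 0.12, 0.75], [40, 0.38, -0.48, 0.12, 0.75], [40, 0.38, -0.48, 0.12, 0.75], [40, 0.38, -0.48, 0.12, 0.75], [40, 0.38, -0.48, 0.12, 0.75], [40, 0.38, -0.48, 0.12, 0.75], [40, 0.38, -0.48, 0.12, 0.75], [40, 0.38, -0.48, 0.12, 0.75], [40, 0.38, -0.48, 0.12, 0.75]]
  newtons: 60

```text
t: 1.35
eef_pos: [0.4515, 0.3479, 0.3032]
tool_rot: [-0.0, -0.132, 0.991, -0.0]
contact_force: [-0.0, -0.2, -0.4]
gripper_width: 0.466
grasp_force: 0.0
```

Emit:
arm_command:
  rows:
    - [[40, 0.07, -0.86, 0, 0], [40, 0.07, -0.86, 0, 0], [40, 0.07, -0.86, 0, 0], [40, 0.07, -0.86, 0, 0], [40, 0.07, -0.86, 0, 0], [40, 0.07, -0.86, 0, 0], [40, 0.07, -0.86, 0, 0], [40, 0.07, -0.86, 0, 0], [40, 0.07, -0.86, 0, 0], [40, 0.07, -0.86, 0, 0]]

```text
t: 2.6
eef_pos: [0.4928, -0.1684, 0.3031]
tool_rot: [-0.0, -0.131, 0.991, 0.0]
contact_force: [0.8, -0.0, -0.0]
gripper_width: 0.465
grasp_force: 0.0
```

Emit:
arm_command:
  rows:
    - [[40, 0, 0, 0, 0], [40, 0, 0, -0.5, 0], [40, 0, 0, -0.5, 0], [40, 0, 0, -0.5, 0], [40, 0, 0, -0.5, 0], [40, 0, 0, -0.5, 0], [40, 0, 0, 0, 0], [40, 0, 0, 0, 0], [40, 0, 0, 0, 0], [40, 0, 0, 0, 0]]

```text
t: 3.85
eef_pos: [0.4936, -0.1669, 0.1542]
tool_rot: [0.001, -0.131, 0.991, -0.0]
contact_force: [-0.4, -0.4, 0.3]
gripper_width: 0.47
grasp_force: 0.0
```

Emit:
arm_command:
  rows:
    - [[40, 0.04, -0.07, -0.3, 0], [40, 0, 0, -0.4, 0], [40, 0, 0, -0.4, 0], [40, 0, 0, -0.4, 0], [40, 0, 0, -0.3, 0], [40, 0, 0, -0.3, 0], [40, 0, 0, -0.17, 0], [40, 0, 0, 0, 0], [40, 0, 0, 0, 0], [40, 0, 0, 0, 0]]

```text
t: 5.1
eef_pos: [0.496, -0.1712, 0.0178]
tool_rot: [0.001, -0.131, 0.991, -0.0]
contact_force: [0.0, 0.3, -0.2]
gripper_width: 0.47
grasp_force: 0.0
```

Run:
```python
from h import *
s=snap("side","side1");t=snap("top","top1")
a=cv2.resize(s[220:350,250:390],(560,520),interpolation=2);b=cv2.resize(t[170:255,350:410],(0,0),fx=3.8,fy=3.8)
c=np.zeros((520,795,3),np.uint8);c[:,:560]=a;c[:b.shape[0],562:562+b.shape[1]]=b
cv2.imwrite("pics/crop3.png",np.clip(c[...,::-1]*1.5,0,255).astype(np.uint8));print(get_obs()["eef_pos"],get_obs()["contact_force"])
```

```text
[ 0.49586284 -0.17114593  0.01763168] [0.4439646  0.24916534 1.09350717]
```

View pics/crop3.png

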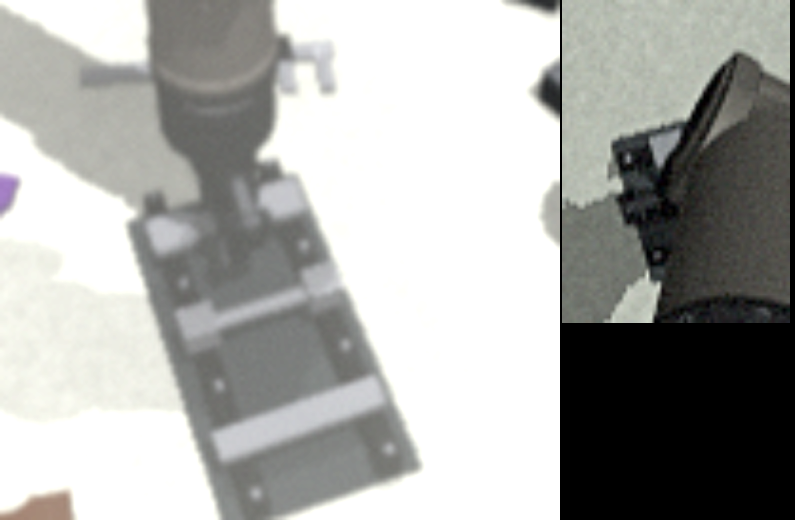

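The side crop shows the fingers straddling the dog-bone's middle at about (235,220), with its broad ends clear at (170,232) and (282,197). I'll close and lift.

Emit:
arm_command:
  rows:
    - [[5, 0, 0, 0, 0], [5, 0, 0, 0, 0], [5, 0, 0, 0, 0], [5, 0, 0, 0, 0], [5, 0, 0, 0, 0], [5, 0, 0, 0, 0], [5, 0, 0, 0.1, 0], [5, 0, 0, 0.3, 0], [5, 0, 0, 0.4, 0], [5, 0, 0, 0.4, 0]]
  newtons: 60

```text
t: 6.45
eef_pos: [0.4955, -0.1713, 0.0908]
tool_rot: [0.0, -0.131, 0.991, -0.0]
contact_force: [0.3, -0.3, -0.4]
gripper_width: 0.145
grasp_force: 58.7
```

Emit:
arm_command:
  rows:
    - [[5, 0, 0, 0.7, 0], [5, 0, 0.1, 0.9, 0], [5, 0.05, 0.5, 0.7, -0.5], [5, 0.05, 0.8, 0.3, -0.5], [5, 0.07, 0.9, 0.2, -0.6], [5, 0.07, 0.9, 0, -0.6], [5, 0.07, 0.9, 0, -0.6], [5, 0.07, 0.9, 0, -0.6], [5, 0.07, 0.9, 0, -0.6], [5, 0, 0.7, 0, -0.15]]

```text
t: 7.7
eef_pos: [0.5221, 0.2271, 0.2581]
tool_rot: [0.0, 0.034, 0.999, 0.0]
contact_force: [0.3, -1.1, -1.0]
gripper_width: 0.145
grasp_force: 58.7
```

Emit:
arm_command:
  rows:
    - [[5, 0, 0, 0, 0], [5, 0, 0, 0, 0], [5, 0, 0, 0, 0], [5, 0, 0, 0, 0], [5, 0, 0, 0, 0], [5, 0, 0, 0, 0], [5, 0, 0, 0, 0], [5, 0, 0, 0, 0], [5, 0, 0, 0, 0], [5, 0, 0, 0, 0]]

```text
t: 8.95
eef_pos: [0.5225, 0.2249, 0.2571]
tool_rot: [-0.0, 0.034, 0.999, 0.0]
contact_force: [-0.6, -0.1, -1.9]
gripper_width: 0.142
grasp_force: 58.8
```

Run:
```python
from h import *
s=snap("side","side2");t=snap("top","top2")
a=cv2.resize(s[60:210,230:360],(450,520),interpolation=2);b=cv2.resize(t[160:265,205:300],(340,376))
c=np.zeros((520,795,3),np.uint8);c[:,:450]=a;c[:b.shape[0],452:792]=b
cv2.imwrite("pics/crop4.png",np.clip(c[...,::-1]*1.5,0,255).astype(np.uint8));o=get_obs();print(o["eef_pos"],o["tool_rot"],o["contact_force"])
```

```text
[0.52245812 0.22491742 0.25710364] [-8.07621634e-06  3.43821313e-02  9.99408760e-01  1.19729677e-05] [ 0.56217193 -0.10454679 -1.80634132]
```

View pics/crop4.png

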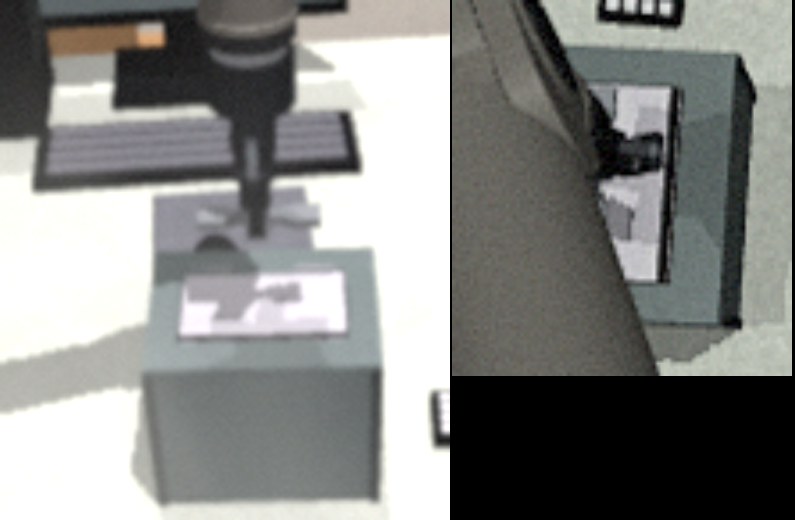

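The dog-bone is level in the fingers at (258,217) in the side crop, above and parallel to the flap. Now I press down, checking the force.

Emit:
arm_command:
  rows:
    - [[5, 0, 0, -0.4, 0], [5, 0, 0, -0.4, 0], [5, 0, 0, -0.3, 0], [5, 0, 0, -0.2, 0], [5, 0, 0, -0.15, 0], [5, 0, 0, -0.15, 0], [5, 0, 0, -0.15, 0], [5, 0, 0, -0.15, 0], [5, 0, 0, -0.1, 0], [5, 0, 0, 0, 0]]

```text
t: 10.3
eef_pos: [0.5241, 0.2259, 0.1383]
tool_rot: [0.002, 0.034, 0.999, 0.001]
contact_force: [-0.1, -0.4, 5.4]
gripper_width: 0.143
grasp_force: 62.3
```

Emit:
arm_command:
  rows:
    - [[5, 0, 0, -0.15, 0], [5, 0, 0, -0.15, 0], [5, 0, 0, -0.15, 0], [5, 0, 0, -0.15, 0], [5, 0, 0, -0.1, 0], [5, 0, 0, -0.05, 0], [5, 0, 0, 0, 0], [5, 0, 0, 0, 0], [5, 0, 0, 0, 0], [5, 0, 0, 0, 0]]

```text
t: 11.55
eef_pos: [0.5269, 0.2322, 0.096]
tool_rot: [0.005, 0.032, 0.999, 0.005]
contact_force: [2.1, 13.4, 12.4]
gripper_width: 0.147
grasp_force: 66.5
```

Run:
```python
from h import *
s=snap("side","side3");t=snap("top","top3")
a=cv2.resize(s[60:210,230:360],(450,520),interpolation=2);b=cv2.resize(t[160:265,205:300],(340,376))
c=np.zeros((520,795,3),np.uint8);c[:,:450]=a;c[:b.shape[0],452:792]=b
cv2.imwrite("pics/crop5.png",np.clip(c[...,::-1]*2.2,0,255).astype(np.uint8));o=get_obs();print(o["eef_pos"],o["torque"],o["contact_force"])
```

```text
[0.52687084 0.23219066 0.09593782] [ 1.54269762 -0.34236173  0.03754386] [ 1.50473942 12.82595587 12.05806131]
```

View pics/crop5.png

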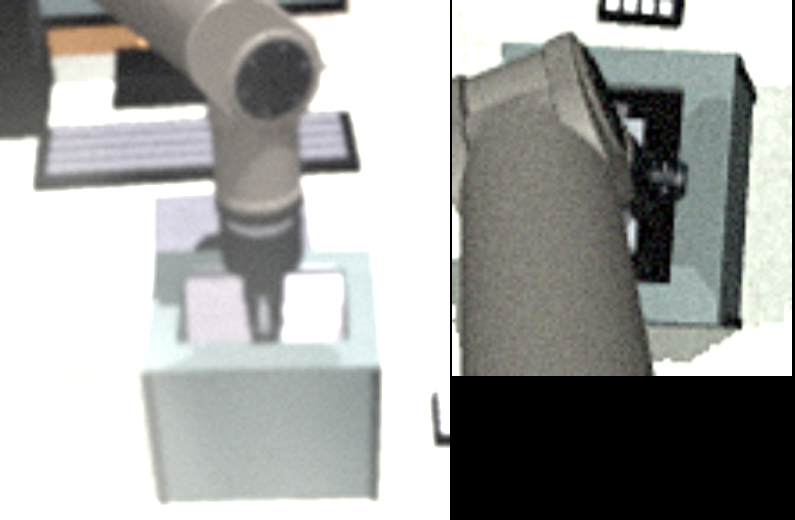

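The flap is well open, with its white face visible down inside at (220,305) and (312,305) in the side crop. The 13 N sideways force and the gripper's edge at (685,178) in the top crop show the gripper body touching the opening's -y rim. I'll back up 10 mm and shift 7 mm towards +y.

Emit:
arm_command:
  rows:
    - [[5, 0, 0, 0.1, 0], [5, 0, 0, 0.1, 0], [5, 0, 0.06, 0, 0], [5, 0, 0.06, 0, 0], [5, 0, 0, 0, 0], [5, 0, 0, 0, 0], [5, 0, 0, 0, 0], [5, 0, 0, 0, 0], [5, 0, 0, 0, 0], [5, 0, 0, 0, 0]]

```text
t: 12.9
eef_pos: [0.5231, 0.2291, 0.1037]
tool_rot: [0.0, 0.036, 0.999, -0.001]
contact_force: [2.3, -6.6, 0.8]
gripper_width: 0.144
grasp_force: 69.3
```

Emit:
arm_command:
  rows:
    - [[30, 0, 0, 0, 0], [30, 0, 0, 0, 0], [30, 0, 0, 0, 0], [30, 0, 0, 0, 0], [30, 0, 0, 0, 0], [30, 0, 0, 0, 0], [30, 0, 0, 0, 0], [30, 0, 0, 0, 0], [30, 0, 0, 0, 0], [30, 0, 0, 0, 0]]

```text
t: 14.15
eef_pos: [0.5224, 0.2316, 0.104]
tool_rot: [-0.0, 0.035, 0.999, -0.0]
contact_force: [1.0, -5.3, 2.7]
gripper_width: 0.35
grasp_force: 3.4
```

Run:
```python
from h import *
s=snap("side","side4");t=snap("top","top4")
a=cv2.resize(s[60:210,230:360],(450,520),interpolation=2);b=cv2.resize(t[160:265,205:300],(340,376))
c=np.zeros((520,795,3),np.uint8);c[:,:450]=a;c[:b.shape[0],452:792]=b
cv2.imwrite("pics/crop6.png",np.clip(c[...,::-1]*2.2,0,255).astype(np.uint8));o=get_obs();print(o["eef_pos"],o["gripper_width"],o["contact_force"])
```

```text
[0.52235706 0.23152541 0.10395683] 0.3545523610843069 [ 0.710883   -5.67473085  2.56296024]
```

View pics/crop6.png

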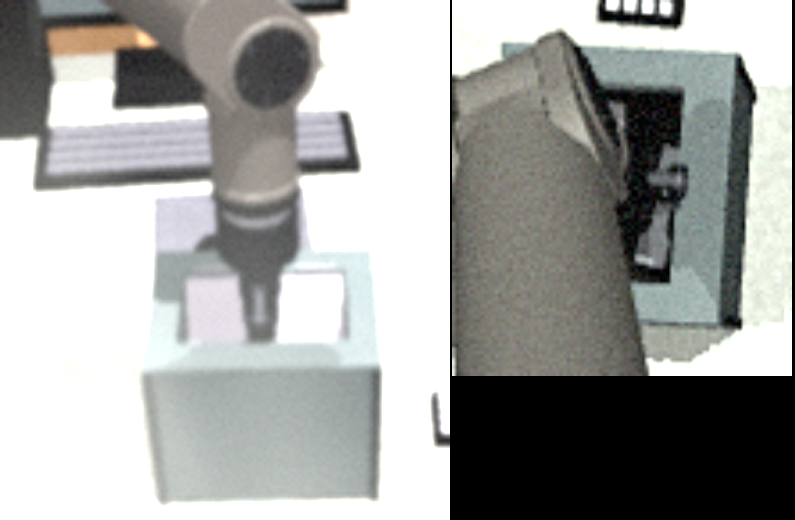

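The top crop shows the dog-bone released and turned slightly, its ends at (655,262) and (675,150). It's about 35 px long, which fits it lying on the box floor clear of the flap. Withdraw straight up.

Emit:
arm_command:
  rows:
    - [[30, 0, 0, 0.15, 0], [30, 0, 0, 0.2, 0], [30, 0, 0, 0.2, 0], [30, 0, 0, 0.2, 0], [30, 0, 0, 0.2, 0], [30, 0, 0, 0.2, 0], [30, 0, 0, 0.3, 0], [30, 0, 0, 0.5, 0], [30, 0, 0, 0.6, 0], [30, 0, 0, 0.6, 0]]

```text
t: 15.5
eef_pos: [0.5221, 0.2333, 0.2949]
tool_rot: [0.0, 0.034, 0.999, 0.001]
contact_force: [0.7, 0.8, 0.6]
gripper_width: 0.351
grasp_force: 0.0
```

Emit:
arm_command:
  rows:
    - [[30, 0, 0, 0.3, 0], [30, -0.3, 0.7, 0, 0], [30, -0.3, 0.7, 0, 0], [30, -0.3, 0.7, 0, 0], [30, -0.3, 0.7, 0, 0], [30, -0.3, 0.7, 0, 0], [30, -0.3, 0.7, 0, 0], [30, 0, 0, 0, 0], [30, 0, 0, 0, 0], [30, 0, 0, 0, 0]]

```text
t: 16.75
eef_pos: [0.4155, 0.4827, 0.3111]
tool_rot: [0.0, 0.036, 0.999, -0.0]
contact_force: [0.8, -0.4, -0.3]
gripper_width: 0.351
grasp_force: 0.0
```

Run:
```python
from h import *
s=snap("side","side5");t=snap("top","top5")
a=cv2.resize(s[60:210,230:360],(390,450),interpolation=2);b=cv2.resize(t[90:290,205:505],(400,267))
c=np.zeros((520,795,3),np.uint8);c[:450,:390]=a;c[:267,392:792]=b
cv2.imwrite("pics/crop7.png",np.clip(c[...,::-1]*1.8,0,255).astype(np.uint8));o=get_obs();print(o["t"],o["eef_pos"],o["gripper_width"],o["contact_force"],o["grasp_force"])
d=np.abs(cv2.imread("pics/top0.png").astype(int)-t[...,::-1]).max(2)
print("changed px right of box",[(n,int((d[y0:y1,x0:x1]>40).sum())) for n,(x0,y0,x1,y1) in dict(caliper=(318,190,345,258),round_bar=(395,185,445,235),spanner=(455,185,505,232),jaws_mug=(300,118,410,155),calc=(243,120,276,168)).items()])
```

```text
16.85 [0.41533465 0.48294084 0.31127444] 0.35181016657403774 [ 0.15966705  0.69028101 -0.18925525] 0.0
changed px right of box [('caliper', 0), ('round_bar', 0), ('spanner', 0), ('jaws_mug', 0), ('calc', 0)]
```

View pics/crop7.png

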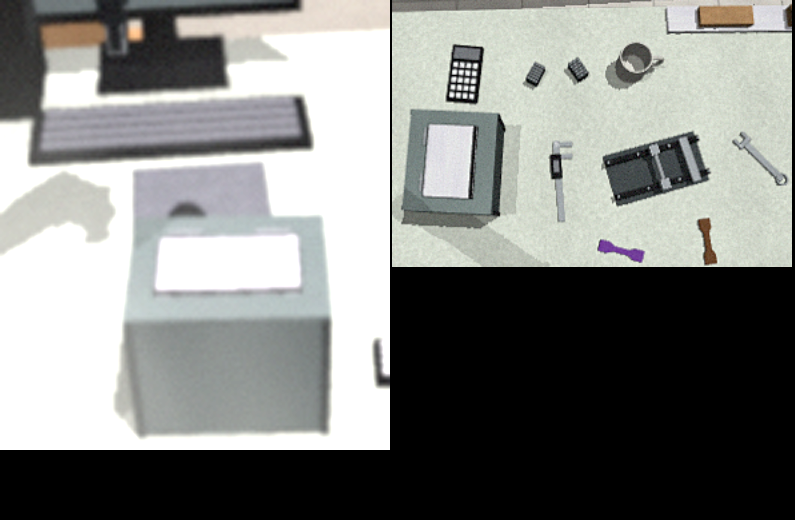

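The flap is flush shut in both views, at (228,263) in the side crop and (449,160) in the top crop. The dog-bone is gone from the rack, and the bystanders checked show no pixel change.

```bash
python3 -c "
from station import job
print(job.hand_in())"
```

```text
the job is handed in; nothing more can be done
None
```

I put the dog-bone specimen in the box, the flap is shut flush over it and the other things on the table look unmoved; the job is handed in at about 17 s, but the hand-in gave back no verdict.

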